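# Slide a bushing along the locating fence and seat it on the stop

## Robot

A 6-joint arm with a two-finger parallel gripper is mounted at the origin on a cart in front of the work surface, level with it; the furniture and walls round the work are solid. World frame = base frame: x ahead of the robot, y to its left, z up, the work surface at z = 0. Lengths are in m, angles in degrees, forces in N, time in s.
With the tool pointing down it reaches from about 0.375 to 0.825 m from the base axis. Payload 5.5 kg.
Tool frame: the origin (TCP) lies midway between the tips of the shut fingers; the grasp point (between the pads) lies 19 mm behind it; x points along the fingers, y is the direction in which the jaws open and shut, and the axes are right-handed (so a half turn about x gives the same grasp; the last joint's range is limited). The gripper opens to 85 mm and grips with 20 to 120 N. Pads are 22 mm wide; open, the fingers measure 114 mm over their backs; the gripper's body (76 mm by 85 mm) begins 54 mm behind the grasp point. The pads swing forward as they close: fully open they stand 13 mm farther back than shut.
Start: joints at [73.682, 17.962, -2.699, 69.339, 0, 90], TCP at [0.169, 0.576, 0.231] pointing down, gripper open.
Joint ranges: [-152.73, 152.73], [-39.44, 99.34], [-58.76, 71.6], [-118.89, 123.64], [-81.53, 83.1], [-180, 180]. Speed limits (degrees/s): [136.94, 136.94, 172.46, 180, 180, 180].

## Interface

Orientations are given as a 3x3 rotation matrix whose columns are the frame's x, y, z axes.
In Python, from bench import arm gives the robot as it stands.
- The arm moves only by the shell command python3 -m jog 'ROWS' [FORCE]. ROWS is JSON, a list of rows, each a list of 5 numbers: the shift along the tool's x, y, z scaled (see below), then the turn about the tool's x scaled (see below), then the closure, from 0 (fully open) to 1 (shut). In form: [[dx, dy, dz, roll, fingers], ...]. A call has 1 to 5 rows; each row shifts and turns the commanded pose from where the row before left it, along the tool's axes as they then stand; what a row does not reach is not made up. The controller multiplies each number of a shift by 20 mm and each number of a turn by 4 degrees. A row lasts 1/12 s, in which the tool goes at most 41.7 mm and 7.16 degrees, less where a joint would pass 70% of its speed; a pose out of reach is approached as far as the arm can. A call with a number of a shift or a turn outside -1 to 1 is refused whole. A call with a gripper value outside its range is refused whole. The fingers move at their own pace and stop on an object; FORCE is the grip in N (left out, the last holds). Time passes only in rows, so rows that do not move let the fingers close. It gives the time, the measured TCP pose, the force and the opening at its end, in the units of the state.
- arm.read_state(): the state, without advancing time (a new reading comes with each control period).
- arm.read_camera(name): name is "scene" or "side" or "wrist"; returns a dict with "image" (384x512x3 uint8, red, green, blue), "fx", "fy", "cx", "cy" (pixels), "R" (3x3) and "t" (3): a world point X has camera coordinates R X + t; the wrist camera has in their place "mount" (4x4, takes a point from camera to tool coordinates, whose origin is the TCP and whose axes are the tool frame's). Camera axes: x right, y down, z forward; pixel columns grow to the right and rows downward; lengths in m; the calibration is good to about 2 mm. The wrist camera is an equidistant fisheye: a pixel r from the principal point sees the ray r / f radians off the axis. A picture is of the moment at which its call begins: read the wrist's pose just before it. There is no depth.
- arm.job_done(): hands the job in, once; it reports no verdict.
The state is a dict: "time": time; "joint_pos": joint angles; "qd": joint speeds; "effort": joint torques, N m; "ee_pos": TCP position; "tcp_rot": TCP orientation; "force": force on the tool from outside, world axes, zero at the start; "ft_torque": the same for the moment, N m; "gripper_width": finger opening in m.
Only numpy, scipy, OpenCV 4.12 (cv2) and the standard library are available. Lean on these libraries where they do the work, as an engineer would, in place of code of your own. Each camera call takes 0.05 s, during which the arm holds its last target.

## Task

Bring the loose bushing standing in front of the steel fence to its measuring position: push it, standing upright, against the fence before the scribed line, slide it along the fence to the clamped stop without letting it leave the fence, and press it home gently so that it ends touching both fence and stop, then move clear. Push it with the fingers from outside; do not grip or lift it. The stop is already set and only held by clamp friction, so do not push it out of its setting, and leave the tools lying around alone.

Things in the scene. Friction and masses are not known exactly. Their poses are not given: they have to be found in the camera images.
- bushing: Turned aluminium bushing standing upright on the bench in front of the fence's left part: round, greatest diameter 70 mm (body), narrowing in steps to 58 mm at the top, 74 mm tall, open bore, about 0.2 to 0.4 kg. Origin at the centre of its underside, z up; yaw has no meaning. Sliding it takes 1 to 4 N. Pushed at a slant it wedges between pusher and fence; over 25 N there mars it, so push nearly along the fence.
- fence: Fixed grey steel straight-edge, 360 mm long, 45 mm high, 12 mm thick; an angle foot reaches 45 mm behind its face. Origin on the bench, in the plane of the face that looks to the robot, at half length. +x points squarely into the fence (away from the robot), y along it (+y to the robot's left), z up. A bushing touching the fence has its axis at x = -35 mm.
- scribed_line (a point): Thin black line across the fence's face and top edge, at y = +30 mm in the fence's frame; this point is its upper end on the face, 45 mm up. From here towards -y (to the stop) the bushing must stay on the fence.
- stop_limit (a point): Point fixed on the fence face at bench height, y = -115 mm. The dark steel stop (saddle, thumbscrew 75 mm high, arm 14 mm thick, 3 to 45 mm high, crossing the lane to x = -62 mm) is set anew each time: its flat face, looking to +y, lies 0 to 55 mm from here towards +y, unmeasured: find it by touch or sight. Its clamp slips at about 15 N; 2 mm spoils the setting. 5 N seats the bushing.
- slip_gauge: Small steel slip gauge block lying on the bench nearer the robot, 20 x 35 x 10 mm; origin at the centre of its underside. Leave alone.
- plug_gauge: Plug gauge lying on the bench nearer the robot, 112 x 27 x 24 mm; origin at the centre of its underside. Leave alone.
- setting_block: Steel block standing on end, 12 x 36 x 78 mm, to the right of the work; origin at the centre of its underside. Leave alone.
There are look-alikes about, which are no part of the job. What is shaped like the bushing but yellow is not meant.

How it is judged (in metres and radians):
On the way, in this order (a step that is already met when the one before it is completed fails the run):
1. the bushing stands against the fence (gap under 2 mm) before the scribed line (x of bushing in the frame of fence above -0.037 m and y of bushing in the frame of fence above 0.03 m), for 0.1 s.
2. the bushing, on the fence, is pressed on the stop with at least 2.5 N (contact force between bushing and stop_c0 above 2.5 N and x of bushing in the frame of fence above -0.038 m), for 0.2 s.
At the end, for the whole second after the job is handed in: The bushing stands upright at rest on the bench, within 2.5 mm of touching both the fence face and the stop, the stop within 2 mm of its setting, bystanders within 20 mm of where they were (x of bushing in the frame of fence above -0.0375 m and horizontal distance between bushing and stop_c0 below 0.0446 m and angle between bushing's own z axis and vertical below 0.05 rad and height (world z) of bushing below 0.004 m and linear speed of bushing below 0.01 m/s).
It fails at once if the bushing is more than 5 mm off the fence beyond the scribed line (y of bushing in the frame of fence below 0.025 m and x of bushing in the frame of fence below -0.04 m).
It fails at once if the stop is pushed 2 mm or more out of its setting (distance of stop_c0 from where it was at the start of the episode above 0.002 m).
It fails at once if the bushing is pressed on fence or stop with more than 25 N (contact force between bushing and fence above 25 N).
It fails at once if the bushing is lifted, tipped, or gripped or reached into from above instead of pushed from outside (height (world z) of bushing above 0.008 m or angle between bushing's own z axis and vertical above 0.2 rad or (horizontal distance between the grasp point and bushing below 0.028 m and height (world z) of the grasp point below 0.11 m)).
It fails at once if a bystander is moved more than 20 mm (distance of any of slip_gauge, plug_gauge, setting_block from where it was at the start of the episode above 0.02 m).
It also fails if it takes over 72 s, if anything falls off the work surface, if the arm or the gripper's body presses on something with over 40 N, if the wrist force passes 120 N, or if a joint passes its speed limit or range.

## Working session

There is one attempt and no reset: what is moved stays moved. The work goes in short steps, Python scripts to look and compute and a shell command to move; the robot and the scene stay as the last step left them, time stands still between calls to the robot, and variables do not carry over. Pictures are saved under pics/ and viewed, and the job is handed in when it is done.

```bash
ls; mkdir -p pics
python3 - <<'E'
from bench import arm
import cv2
s=arm.read_state(); print(s)
for n in ("scene","side","wrist"):
    c=arm.read_camera(n); cv2.imwrite(f"pics/{n}0.png",c["image"][:,:,::-1])
    print(n,{k:v for k,v in c.items() if k!="image"})
E
```

```text
pics
{'time': 0.0, 'joint_pos': array([ 7.36816785e+01,  1.80031689e+01, -2.75531934e+00,  6.93387625e+01,
        1.42081786e-06,  9.00011925e+01]), 'qd': array([ 0.01994444,  0.02196472, -0.08757749,  0.11203915,  0.07415222,
        0.0150038 ]), 'effort': array([ 4.17312640e-04, -5.39589393e+01,  3.39753699e+01,  1.91998563e-02,
        4.95192307e-05, -5.23681685e-07]), 'ee_pos': array([0.16842124, 0.57527282, 0.2304369 ]), 'tcp_rot': array([[-4.76932735e-04,  2.80993182e-01,  9.59709646e-01],
       [-1.62896058e-03,  9.59708263e-01, -2.80993587e-01],
       [-9.99998560e-01, -1.69734422e-03,  1.05303134e-08]]), 'force': array([-0.10932673, -0.45622545, -0.12077259]), 'ft_torque': array([-0.00034607, -0.00435604,  0.00923673]), 'gripper_width': 0.08535474775266645}
scene {'fx': 467.6096328580796, 'fy': 467.6096328580796, 'cx': 247.8930085098872, 'cy': 197.3402029606628, 'R': array([[-0.65640014, -0.75439664, -0.00495566],
       [-0.47212248,  0.41589936, -0.77725677],
       [ 0.58842095, -0.50785178, -0.62916401]]), 't': array([0.35602629, 0.28259851, 0.81794215])}
side {'fx': 455.585736595014, 'fy': 455.585736595014, 'cx': 256.2315093257257, 'cy': 198.07022092635123, 'R': array([[ 0.99965852,  0.02380787, -0.01077159],
       [ 0.00639551, -0.6225834 , -0.78252732],
       [-0.02533652,  0.78219121, -0.62252306]]), 't': array([-0.52431165,  0.04059759,  0.96266834])}
wrist {'fx': 297.3186396354542, 'fy': 297.3186396354542, 'cx': 259.3507246752106, 'cy': 193.36974321611567, 'mount': array([[ 7.99093426e-04, -3.04089295e-01,  9.52643198e-01,
        -1.43097170e-01],
       [ 9.99999657e-01,  3.71534242e-05, -8.26957244e-04,
        -3.45035452e-04],
       [ 2.16074889e-04,  9.52643532e-01,  3.04089221e-01,
        -7.84564392e-02],
       [ 0.00000000e+00,  0.00000000e+00,  0.00000000e+00,
         1.00000000e+00]])}
```

View pics/scene0.png

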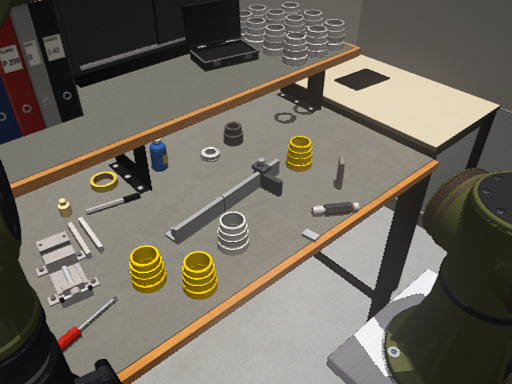

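View pics/side0.png

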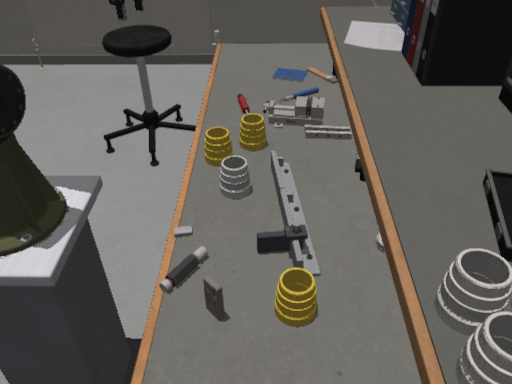

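View pics/wrist0.png

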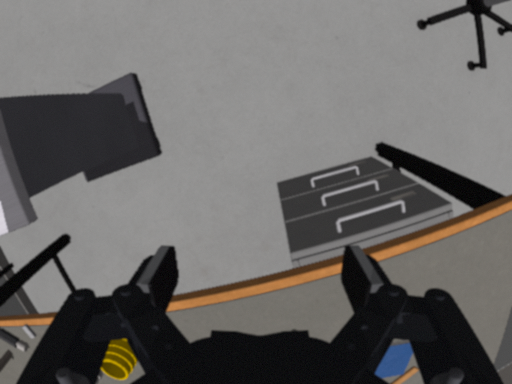

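```bash
cat > h.py <<'E'
import numpy as np,cv2
from bench import arm
def ray(c,u,v):
    d=np.array([(u-c['cx'])/c['fx'],(v-c['cy'])/c['fy'],1.]); d/=np.linalg.norm(d)
    return -c['R'].T@c['t'], c['R'].T@d
def onplane(c,u,v,z):
    o,d=ray(c,u,v); return o+d*(z-o[2])/d[2]
def proj(c,X):
    p=c['R']@np.array(X)+c['t']; return np.array([c['fx']*p[0]/p[2]+c['cx'],c['fy']*p[1]/p[2]+c['cy']])
def tri(c1,p1,c2,p2):
    o1,d1=ray(c1,*p1);o2,d2=ray(c2,*p2)
    A=np.c_[d1,-d2]; s=np.linalg.lstsq(A,o2-o1,rcond=None)[0]
    a=o1+d1*s[0];b=o2+d2*s[1]; return (a+b)/2,np.linalg.norm(a-b)
def crop(img,x0,y0,w,h,k,name):
    cv2.imwrite(name,cv2.resize(img[y0:y0+h,x0:x0+w,::-1],None,fx=k,fy=k,interpolation=cv2.INTER_CUBIC))
E
python3 - <<'E'
from h import *
s=arm.read_camera("scene");d=arm.read_camera("side")
np.save("pics/s.npy",s,allow_pickle=True);np.save("pics/d.npy",d,allow_pickle=True)
crop(s['image'],155,145,150,112,5,"pics/sc1.png")
crop(d['image'],200,140,150,140,4,"pics/sd1.png")
for c in(s,d): print(-c['R'].T@c['t'])
E
```

```text
[-0.11417748  0.56644588  0.73603571]
[ 0.54826363 -0.71523259  0.6254043 ]
```

View pics/sc1.png

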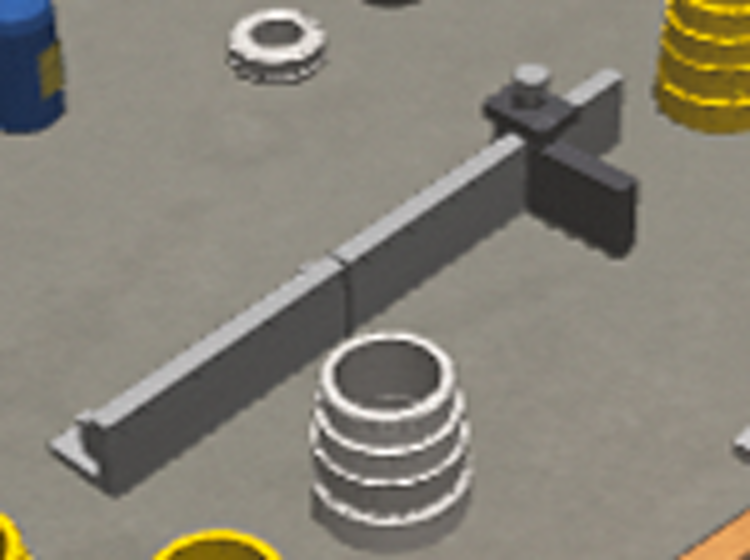

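View pics/sd1.png

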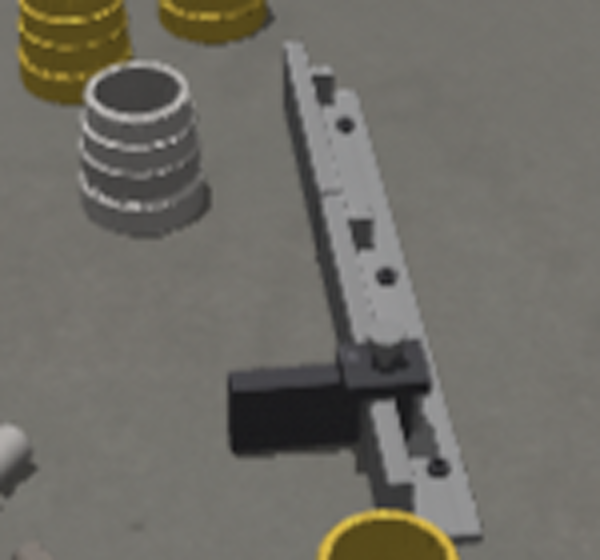

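```bash
cat > m1.py <<'E'
from h import *
s=np.load("pics/s.npy",allow_pickle=True).item();d=np.load("pics/d.npy",allow_pickle=True).item()
S=lambda x,y:((x+.5)/5-.5+155,(y+.5)/5-.5+145)
D=lambda x,y:((x+.5)/4-.5+200,(y+.5)/4-.5+140)
print("line",tri(s,S(344,262),d,D(323,195)))
a=onplane(s,*S(108,430),.045);b=onplane(s,*S(622,75),.045);l=onplane(s,*S(344,264),.045)
print("scene ends z45",a,b,np.linalg.norm(a-b),"line",l, "dist",np.linalg.norm(a-l))
e=onplane(d,*D(286,45),.045);f=onplane(d,*D(388,484),.045);l2=onplane(d,*D(323,195),.045)
print("side",e,f,np.linalg.norm(e-f),l2)
for p,q in((a,b),(e,f),(a,l),(e,l2)): print("dir deg",np.degrees(np.arctan2(*(q-p)[:2][::1])), )
print("left bottom corner",onplane(s,*S(117,495),0))
# bushing top rim
print("rim tri",tri(s,S(390,376),d,D(136,92)))
print(onplane(s,*S(390,376),.074),onplane(d,*D(136,92),.074))
# stop arm: tip top corner
print("stoptip",onplane(s,*S(632,182),.045),onplane(d,*D(231,374),.045))
print("tri tip +y?",tri(s,S(610,192),d,D(231,374)))
E
python3 m1.py
python3 - <<'E'
from h import *
s=np.load("pics/s.npy",allow_pickle=True).item();d=np.load("pics/d.npy",allow_pickle=True).item()
crop(s['image'],240,150,60,50,12,"pics/sc2.png")
crop(d['image'],240,210,80,60,9,"pics/sd2.png")
E
```

```text
line (array([0.57414782, 0.04941955, 0.04283847]), np.float64(0.0013321575895289316))
scene ends z45 [0.54834487 0.19994172 0.045     ] [ 0.59648501 -0.15487809  0.045     ] 0.35807062631623915 line [0.56997917 0.05198016 0.045     ] dist 0.1495348395216105
side [0.55542015 0.19259636 0.045     ] [ 0.59922232 -0.1603231   0.045     ] 0.35562730176959306 [0.57458647 0.04726395 0.045     ]
dir deg 172.2735788502949
dir deg 172.92498334575956
dir deg 171.68140630453144
dir deg 172.48723060323334
left bottom corner [0.55351589 0.19708087 0.        ]
rim tri (array([0.4731047 , 0.10397315, 0.07067986]), np.float64(0.0015474104594512203))
[0.46924599 0.10623073 0.074     ] [0.47413017 0.09987252 0.074     ]
stoptip [ 0.52648483 -0.09412223  0.045     ] [ 0.52927672 -0.09097633  0.045     ]
tri tip +y? (array([ 0.53031526, -0.08478845,  0.0403664 ]), np.float64(0.002922426770098639))
```

View pics/sc2.png

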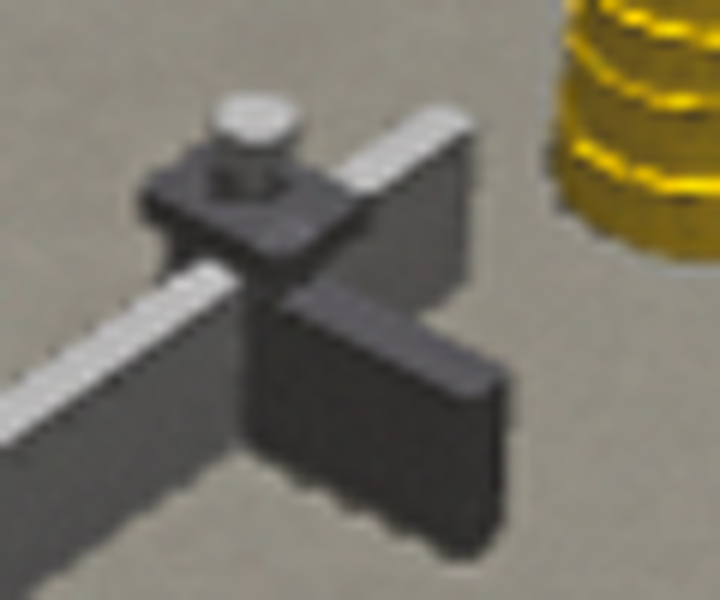

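View pics/sd2.png

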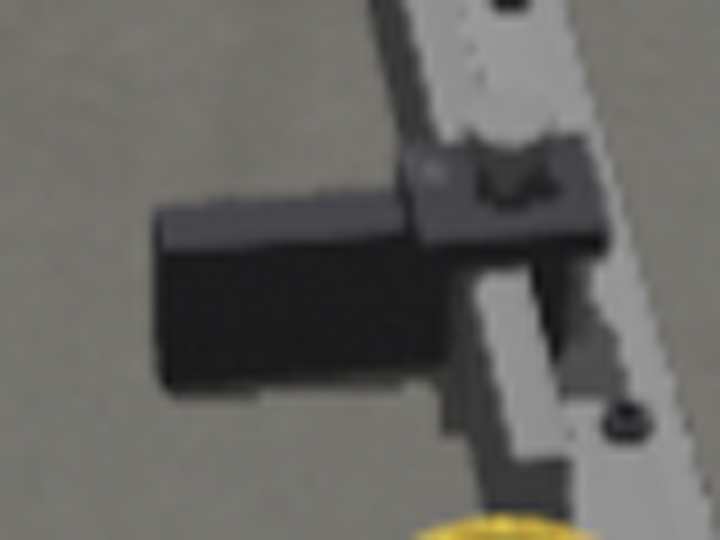

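```bash
cat >> m1.py <<'E'
print('---')
from math import *
th=radians(7.4);O=np.array([.5755,.020]);X=np.array([cos(th),sin(th)]);Y=np.array([-sin(th),cos(th)])
F=lambda p:np.round(np.array([(p[:2]-O)@X,(p[:2]-O)@Y])*1000,1)
for n,p in dict(y1=(200,262),y2=(147,256)).items():
    print(n,onplane(s,*p,.074),F(onplane(s,*p,.074)))
print("y side",onplane(d,218,132,.074),onplane(d,252,119,.074))
print("slip",onplane(s,310,236,.01),onplane(d,183,231,.01)); print("plug",onplane(s,335,209,.02),onplane(d,184,268,.02))
C=lambda x,y:((x+.5)/12-.5+240,(y+.5)/12-.5+150)
E=lambda x,y:((x+.5)/9-.5+240,(y+.5)/9-.5+210)
for p in((290,300),(465,392),(505,378)): print("stop top s",F(onplane(s,*C(*p),.045)))
for p in((255,445),(470,560)): print("stop bottom s",F(onplane(s,*C(*p),.003)))
for p in((160,207),(400,190),(165,250)): print("stop top d",F(onplane(d,*E(*p),.045)))
print("bush",F(np.array([.4725,.103])),"left end",F(a),F(e),"right",F(b),F(f))
E
python3 m1.py | sed -n '/---/,$p'
```

```text
---
y1 [0.41676368 0.23092265 0.074     ] [-130.2  229.6]
y2 [0.49788021 0.29919706 0.074     ] [-41.  286.9]
y side [0.42873117 0.22937366 0.074     ] [0.50777441 0.29330266 0.074     ]
slip [ 0.36930742 -0.03362859  0.01      ] [ 0.37967361 -0.04893974  0.01      ]
plug [ 0.38676736 -0.13695907  0.02      ] [ 0.39886131 -0.15728077  0.02      ]
stop top s [-14.1 -99.4]
stop top s [-61.4 -98.6]
stop top s [ -64.6 -107.7]
stop bottom s [ -5.8 -98.8]
stop bottom s [-64.8 -98.4]
stop top d [ -60.  -102.5]
stop top d [  -9.8 -103.2]
stop top d [ -60.4 -115.5]Traceback (most recent call last):
  File "m1.py", line 31, in <module>
    print("bush",F(np.array([.4725,.103])),"left end",F(a),F(e),"right",F(b),F(f))
                                                           ~^^^
  File "m1.py", line 21, in <lambda>
    F=lambda p:np.round(np.array([(p[:2]-O)@X,(p[:2]-O)@Y])*1000,1)
                                   ~^^^^
TypeError: 'float' object is not subscriptable
```

```bash
python3 -m jog '[[0,0,0,-1,0.5],[0,0,0,-1,0.5],[0,0,0,-1,0.5],[0,0,0,-1,0.5],[0,0,0,-1,0.5]]' 20; python3 -m jog '[[0,0,0,-0.9,0.5],[0,-0.5,0.2,0,0.5],[0,-1,0.5,0,0.5],[0,-1,0.5,0,0.5],[0,-1,0.5,0,0.5]]'; python3 -m jog '[[0,-1,0.5,0,0.5],[0,-1,0.5,0,0.5],[0,-1,0.5,0,0.5],[0,-1,0.5,0,0.5],[0,-1,0.5,0,0.5]]'
```

```text
time: 0.67
ee_pos: [0.1685, 0.5757, 0.2311]
tcp_rot: [[-0.0, -0.068, 0.998], [-0.0, 0.998, 0.068], [-1.0, -0.0, -0.0]]
force: [-0.3, -0.5, 0.1]
gripper_width: 0.0427
time: 1.08
ee_pos: [0.2116, 0.5093, 0.2311]
tcp_rot: [[0.0, -0.125, 0.992], [-0.001, 0.992, 0.125], [-1.0, -0.001, 0.0]]
force: [0.9, 0.5, 0.0]
gripper_width: 0.0429
time: 1.5
ee_pos: [0.274, 0.416, 0.2312]
tcp_rot: [[0.0, -0.125, 0.992], [-0.0, 0.992, 0.125], [-1.0, -0.0, 0.0]]
force: [0.1, 0.0, -0.0]
gripper_width: 0.0426
```

```bash
python3 -m jog '[[0,-1,0.35,0,0.5],[0,-1,0.35,0,0.5],[0,-1,0.35,0,0.5],[0,-1,0.35,0,0.5],[0,-1,0.35,0,0.5]]' ; python3 -m jog '[[0,-1,0.35,0,0.5],[0,-1,0.35,0,0.5],[0,-1,0.35,0,0.5],[0,-1,0.35,0,0.5],[0,-1,0.35,0,0.5]]'; python3 -m jog '[[0,-1,0.35,0,0.5],[0,-1,0.35,0,0.5],[0,-1,0,0,0.5],[0,-1,0,0,0.5],[0,-1,0,0,0.5]]'
cat > cam.py <<'E'
from h import *
import sys
n=sys.argv[1]
st=arm.read_state(); 
for k in sys.argv[2:]:
    c=arm.read_camera(k); 
    if k=="wrist": c['ee']=st['ee_pos'];c['rot']=st['tcp_rot']
    np.save(f"pics/{k}{n}.npy",c,allow_pickle=True); cv2.imwrite(f"pics/{k}{n}.png",cv2.resize(c['image'][:,:,::-1],None,fx=1.5,fy=1.5))
E
python3 cam.py 1 wrist
```

```text
time: 1.92
ee_pos: [0.3211, 0.3213, 0.2313]
tcp_rot: [[0.0, -0.125, 0.992], [-0.0, 0.992, 0.125], [-1.0, -0.0, 0.0]]
force: [0.6, -0.5, -0.6]
gripper_width: 0.0429
time: 2.33
ee_pos: [0.3682, 0.2266, 0.2313]
tcp_rot: [[0.0, -0.125, 0.992], [-0.0, 0.992, 0.125], [-1.0, -0.0, 0.0]]
force: [-0.4, -0.1, 0.4]
gripper_width: 0.0427
time: 2.75
ee_pos: [0.3944, 0.1293, 0.2312]
tcp_rot: [[-0.0, -0.124, 0.992], [-0.0, 0.992, 0.124], [-1.0, -0.0, -0.0]]
force: [-0.3, -0.8, -0.3]
gripper_width: 0.0423
```

View pics/wrist1.png

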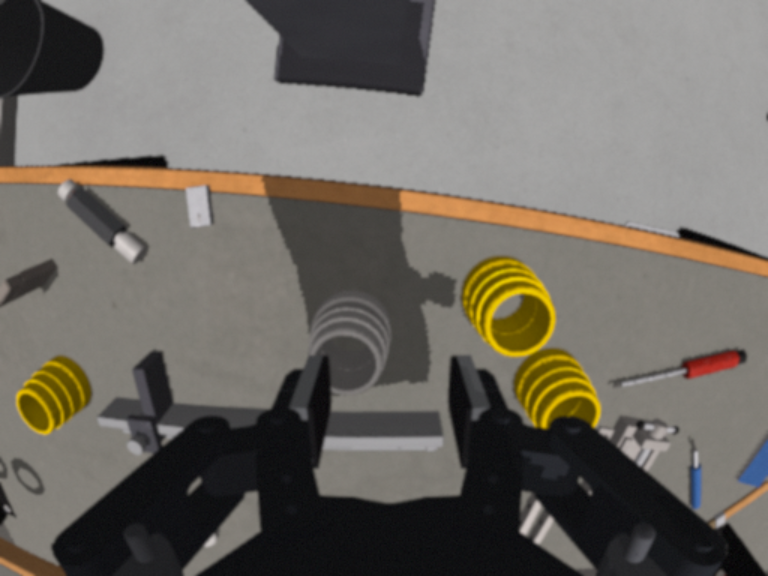

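```bash
cat >> h.py <<'E'
def wray(c,u,v):
    x,y=(u-c['cx'])/c['fx'],(v-c['cy'])/c['fy']; r=np.hypot(x,y)
    d=np.array([x/r*np.sin(r),y/r*np.sin(r),np.cos(r)])
    M=c['mount'];R=c['rot']
    return c['ee']+R@M[:3,3], R@(M[:3,:3]@d)
def wplane(c,u,v,z):
    o,d=wray(c,u,v); return o+d*(z-o[2])/d[2]
from math import *
th=radians(7.4);O=np.array([.5755,.020]);FX=np.array([cos(th),sin(th)]);FY=np.array([-sin(th),cos(th)])
F=lambda p:np.round(np.array([(np.array(p)[:2]-O)@FX,(np.array(p)[:2]-O)@FY])*1000,1)
E
python3 - <<'E'
from h import *
c=np.load("pics/wrist1.npy",allow_pickle=True).item()
crop(c['image'],60,185,250,125,3,"pics/w1c.png")
E
```

```text
(no output)
```

View pics/w1c.png

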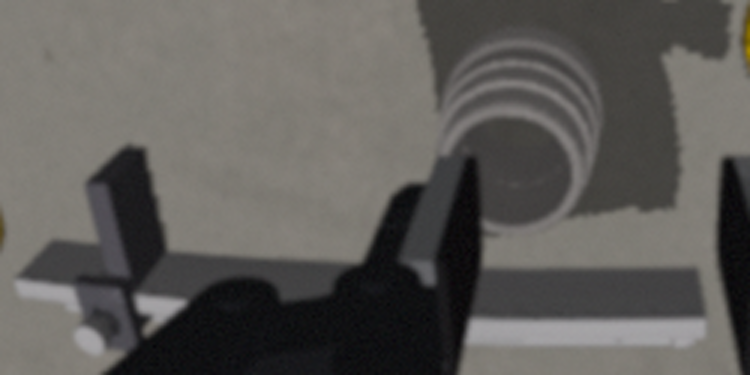

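Run:
```python
from h import *
c=np.load("pics/wrist1.npy",allow_pickle=True).item()
P=lambda x,y:((x+.5)/3-.5+60,(y+.5)/3-.5+185)
for n,p,z in (("R bot",(697,268),0),("R top",(706,318),.045),("L bot",(52,240),0),("L top",(18,280),.045),("bot mid",(490,270),0),("bot 330",(330,264),0),("rim c",(512,168),.074),("stop b",(163,252),.003),("stop tip b",(146,148),.003),("stop top",(130,278),.045)):
    q=wplane(c,*P(*p),z); print(n,np.round(q,4),F(q))
```

```text
R bot [0.5543 0.1981 0.    ] [  1.9 179.3]
R top [0.5524 0.1976 0.045 ] [  0.  179.1]
L bot [ 0.6004 -0.159   0.    ] [   1.6 -180.7]
L top [ 0.5984 -0.1545  0.045 ] [   0.2 -176. ]
bot mid [0.5685 0.0959 0.    ] [ 2.8 76.1]
bot 330 [0.5789 0.0132 0.    ] [ 2.5 -7.2]
rim c [0.4713 0.1055 0.074 ] [-92.3  98.2]
stop b [ 0.5891 -0.0821  0.003 ] [   0.3 -103. ]
stop tip b [ 0.5269 -0.0859  0.003 ] [-61.8 -98.8]
stop top [ 0.5784 -0.0805  0.045 ] [ -10.1 -100. ]
```

```bash
python3 -m jog '[[0,-1,0.3,0,0.5],[0,-0.7,0.2,0,0.5],[1,0,0,0,0.5],[1,0,0,0,0.5],[1,0,0,0,0.5]]' ; python3 -m jog '[[1,0,0,0,0.5],[1,0,0,0,0.5],[1,0,0,0,0.5],[1,0,0,0,0.5],[0,0,0,0,0.5]]'; python3 cam.py 2 scene side wrist
```

```text
time: 3.22
ee_pos: [0.409, 0.0977, 0.1709]
tcp_rot: [[0.001, -0.124, 0.992], [0.0, 0.992, 0.124], [-1.0, -0.0, 0.001]]
force: [0.7, -0.5, -0.0]
gripper_width: 0.0427
time: 3.63
ee_pos: [0.4058, 0.0974, 0.0882]
tcp_rot: [[-0.005, -0.125, 0.992], [-0.001, 0.992, 0.125], [-1.0, -0.001, -0.006]]
force: [-1.1, 0.1, 0.4]
gripper_width: 0.0428
```

View pics/side2.png

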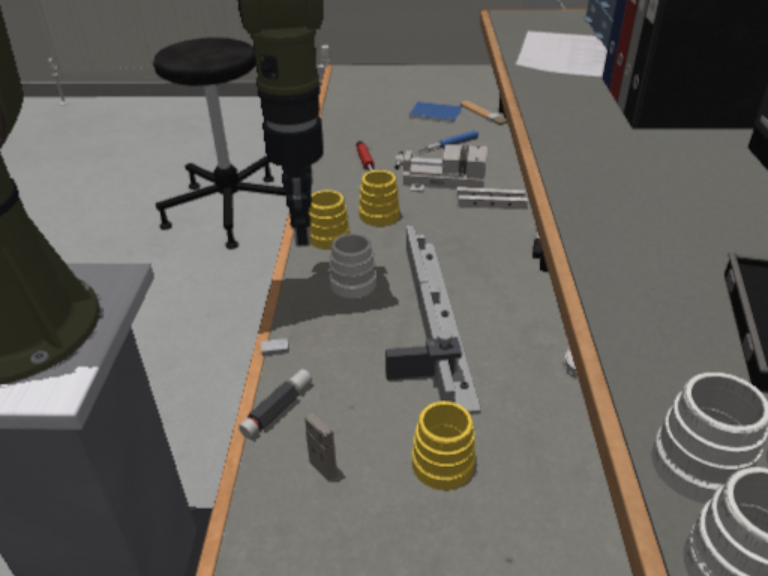

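View pics/wrist2.png

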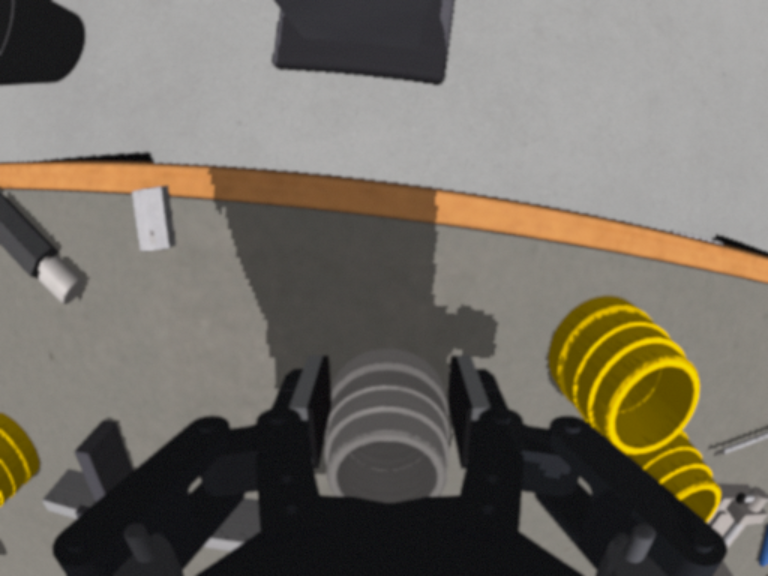

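```bash
python3 -m jog '[[1,0,0,0,0.5],[1,0,0,0,0.5],[1,0,0,0,0.5],[0.65,0,0,0,0.5],[0,0,0,0,0.5]]' ; python3 cam.py 3 wrist; python3 -c "
from h import *; s=arm.read_state(); print(F(s['ee_pos']),s['joint_pos'])"
```

```text
time: 4.2
ee_pos: [0.4083, 0.0982, 0.0176]
tcp_rot: [[-0.002, -0.126, 0.992], [-0.0, 0.992, 0.126], [-1.0, -0.0, -0.002]]
force: [-0.9, -1.2, -0.8]
gripper_width: 0.0426
[-155.1   99.2] [ 1.35308094e+01  1.11722859e+01 -4.29560922e+01  3.59058359e+01
 -3.02734601e-03  6.27276468e+00]
```

View pics/wrist3.png

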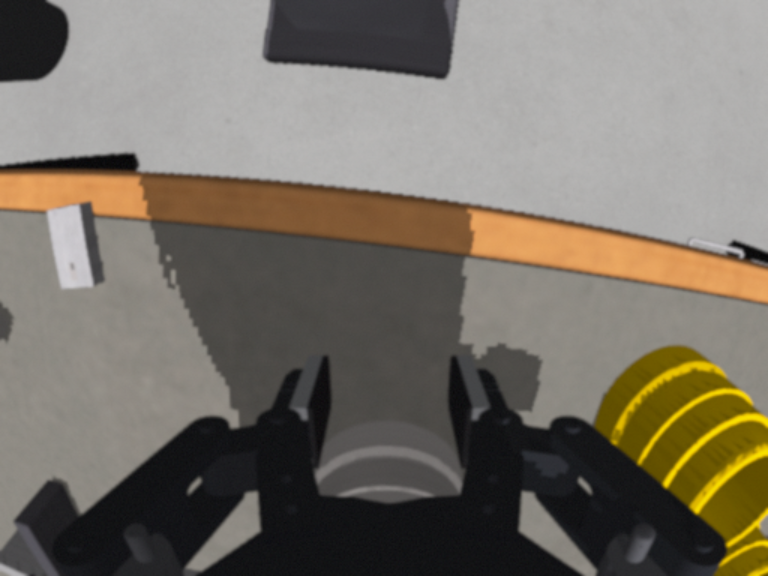

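```bash
python3 -m jog '[[0,0,0.4,0,0.5],[0,0,0.4,0,0.5],[0,0,0.3,0,0.5],[0,0,0.2,0,0.5],[0,0,0.2,0,0.5]]' ; python3 -m jog '[[0,0,0.2,0,0.5],[0,0,0.2,0,0.5],[0,0,0.2,0,0.5],[0,0,0.2,0,0.5],[0,0,0.2,0,0.5]]';python3 -c "
from h import *; s=arm.read_state(); print(F(s['ee_pos']),s['force'])"; python3 cam.py 4 scene side
```

```text
time: 4.67
ee_pos: [0.4394, 0.1021, 0.0188]
tcp_rot: [[0.0, -0.126, 0.992], [-0.001, 0.992, 0.126], [-1.0, -0.001, -0.0]]
force: [-2.8, -2.0, 1.9]
gripper_width: 0.0427
time: 5.08
ee_pos: [0.4587, 0.1049, 0.0182]
tcp_rot: [[-0.0, -0.127, 0.992], [0.0, 0.992, 0.127], [-1.0, 0.0, -0.0]]
force: [-3.5, 0.0, 2.0]
gripper_width: 0.0425
[-104.8   99.2] [-3.49885602  0.03139973  2.04215698]
```

View pics/scene4.png

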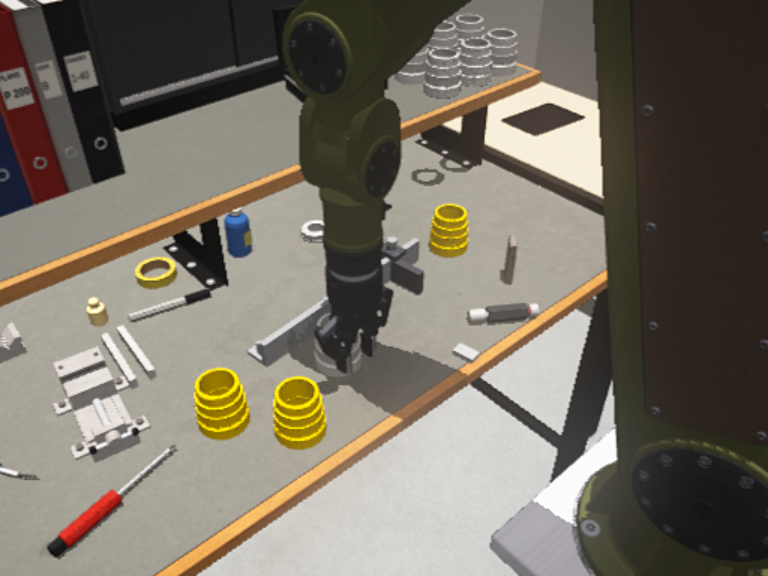

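View pics/side4.png

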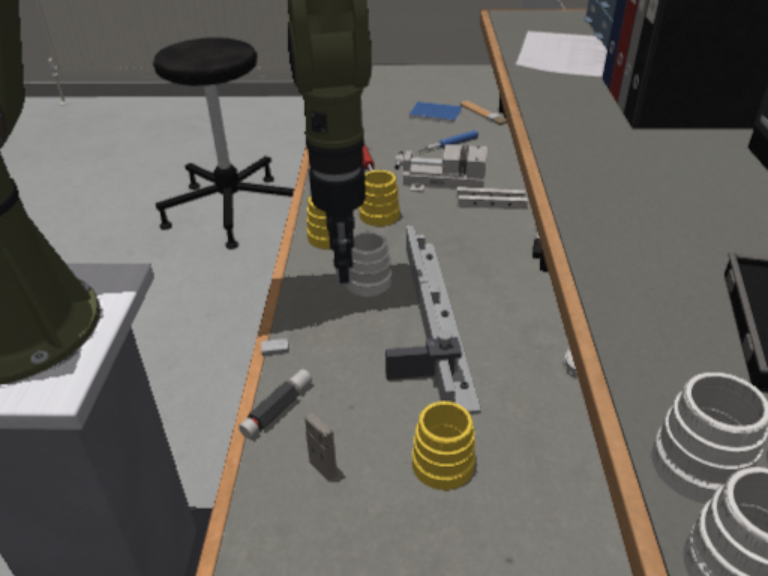

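```bash
python3 -m jog '[[0,0,0.2,0,0.5],[0,0,0.2,0,0.5],[0,0,0.2,0,0.5],[0,0,0.2,0,0.5],[0,0,0.2,0,0.5]]' ; python3 -m jog '[[0,0,0.05,0,0.5],[0,0,0.05,0,0.5],[0,0,0.05,0,0.5],[0,0,0,0,0.5]]';python3 -c "
from h import *; s=arm.read_state(); print(F(s['ee_pos']),s['force'])"; python3 cam.py 5 side
python3 - <<'E'
from h import *
d=np.load("pics/side5.npy",allow_pickle=True).item()
crop(d['image'],200,130,150,140,4,"pics/sd5.png")
E
```

```text
time: 5.6
ee_pos: [0.479, 0.1074, 0.0182]
tcp_rot: [[0.0, -0.127, 0.992], [0.0, 0.992, 0.127], [-1.0, -0.0, 0.0]]
force: [-1.1, -0.4, 0.6]
gripper_width: 0.043
time: 5.93
ee_pos: [0.4814, 0.1077, 0.0183]
tcp_rot: [[-0.0, -0.127, 0.992], [-0.0, 0.992, 0.127], [-1.0, -0.0, -0.0]]
force: [-0.9, -0.5, -0.3]
gripper_width: 0.043
[-82.   99.1] [-0.85287553 -0.52934787 -0.33250057]
```

View pics/sd5.png

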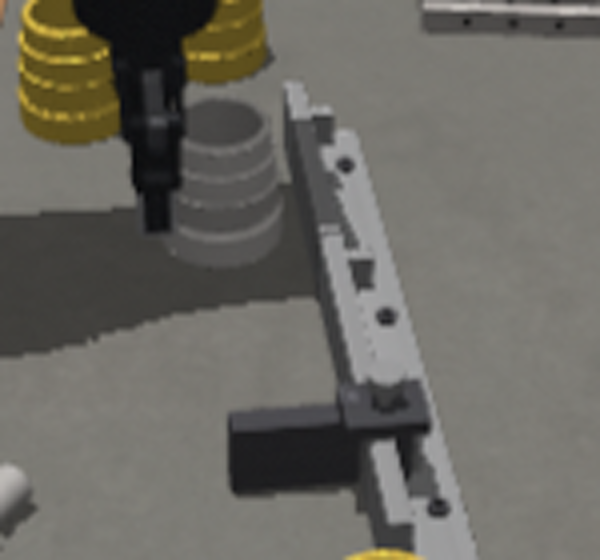

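```bash
python3 -m jog '[[0,0,0.1,0,0.5],[0,0,0.1,0,0.5],[0,0,0.05,0,0.5],[0,0,0.05,0,0.5],[0,0,0,0,0.5]]';python3 -m jog '[[0,0,0.05,0,0.5],[0,0,0.05,0,0.5]]'
```

```text
time: 6.4
ee_pos: [0.4878, 0.1085, 0.0183]
tcp_rot: [[0.0, -0.127, 0.992], [0.0, 0.992, 0.127], [-1.0, -0.0, 0.0]]
force: [-1.3, 0.1, -0.3]
gripper_width: 0.043
time: 6.57
ee_pos: [0.4893, 0.1087, 0.0183]
tcp_rot: [[-0.0, -0.127, 0.992], [-0.0, 0.992, 0.127], [-1.0, -0.0, -0.0]]
force: [-1.8, -0.7, -0.2]
gripper_width: 0.0427
```

```bash
python3 -m jog '[[0,0,0.05,0,0.5],[0,0,0,0,0.5]]';python3 -m jog '[[0,0,0.05,0,0.5],[0,0,0,0,0.5]]';python3 -m jog '[[0,0,0.05,0,0.5],[0,0,0,0,0.5]]'; python3 -c "
from h import *; s=arm.read_state(); print(F(s['ee_pos']),s['force'])
d=arm.read_camera('side');np.save('pics/side6.npy',d)
crop(d['image'],220,140,80,80,7,'pics/sd6.png')"
```

```text
time: 6.73
ee_pos: [0.4906, 0.1089, 0.0183]
tcp_rot: [[0.0, -0.127, 0.992], [0.0, 0.992, 0.127], [-1.0, 0.0, 0.0]]
force: [-1.0, 0.3, 0.5]
gripper_width: 0.0428
time: 6.9
ee_pos: [0.4915, 0.109, 0.0183]
tcp_rot: [[0.0, -0.127, 0.992], [-0.0, 0.992, 0.127], [-1.0, -0.0, 0.0]]
force: [-0.4, 0.2, 0.0]
gripper_width: 0.0427
time: 7.07
ee_pos: [0.4925, 0.1091, 0.0183]
tcp_rot: [[0.0, -0.127, 0.992], [0.0, 0.992, 0.127], [-1.0, -0.0, 0.0]]
force: [-1.2, 0.1, 0.3]
gripper_width: 0.0426
[-70.8  99.1] [-1.23757846  0.12004915  0.32639027]
```

View pics/sd6.png

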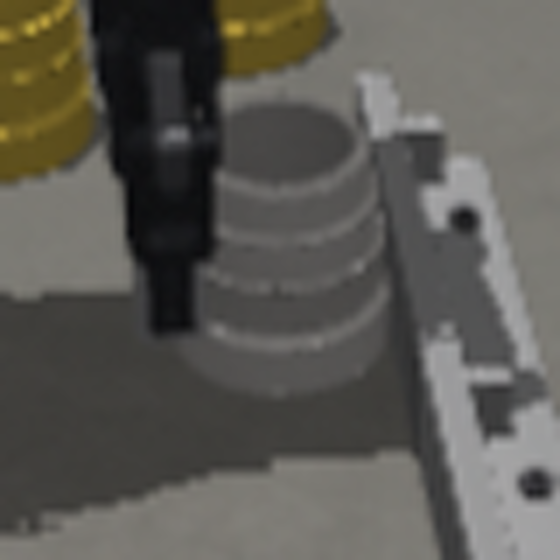

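```bash
for i in 1; do python3 -m jog '[[0,0,0.05,0,0.5],[0,0,0,0,0.5]]';python3 -m jog '[[0,0,0.05,0,0.5],[0,0,0,0,0.5]]';python3 -m jog '[[0,0,0.05,0,0.5],[0,0,0,0,0.5]]'; done | grep -E "ee|for"
```

```text
ee_pos: [0.493, 0.1092, 0.0182]
force: [-2.7, 0.2, 1.0]
ee_pos: [0.4932, 0.1092, 0.0181]
force: [-4.7, 0.2, 2.4]
ee_pos: [0.4934, 0.1093, 0.018]
force: [-6.8, 0.0, 5.6]
```

```bash
python3 -m jog '[[0,0,0,0,0.5],[0,0,-0.2,0,0.5],[0,0,-0.5,0,0.5],[0,0,-1,0,0.5],[0,0,-1,0,0.5]]'; python3 -m jog '[[-1,0,-0.5,0,0.5],[-1,0,0,0,0.5],[-1,0,0,0,0.5],[-1,0,0,0,0.5],[-1,0,0,0,0.5]]'; python3 -m jog '[[-1,0,0,0,1],[-0.5,0,0,0,1],[0,0,0,0,1]]'; python3 cam.py 7 side wrist scene
python3 - <<'E'
from h import *
s=arm.read_state(); print(F(s['ee_pos']),s['force'])
d=np.load("pics/side7.npy",allow_pickle=True).item()
crop(d['image'],220,140,100,80,7,"pics/sd7.png")
E
```

```text
time: 8.03
ee_pos: [0.442, 0.1027, 0.0185]
tcp_rot: [[0.002, -0.127, 0.992], [0.0, 0.992, 0.127], [-1.0, 0.0, 0.002]]
force: [-0.5, -0.5, -0.1]
gripper_width: 0.0428
time: 8.45
ee_pos: [0.4318, 0.1014, 0.1195]
tcp_rot: [[0.002, -0.127, 0.992], [0.0, 0.992, 0.127], [-1.0, 0.0, 0.002]]
force: [0.4, -0.2, 0.5]
gripper_width: 0.0427
time: 8.7
ee_pos: [0.4337, 0.1018, 0.1506]
tcp_rot: [[0.005, -0.127, 0.992], [0.001, 0.992, 0.127], [-1.0, 0.0, 0.005]]
force: [0.9, -0.4, -0.6]
gripper_width: 0.0068
[-132.6   99.1] [-0.5850893  -0.09145627  0.18679801]
```

View pics/sd7.png

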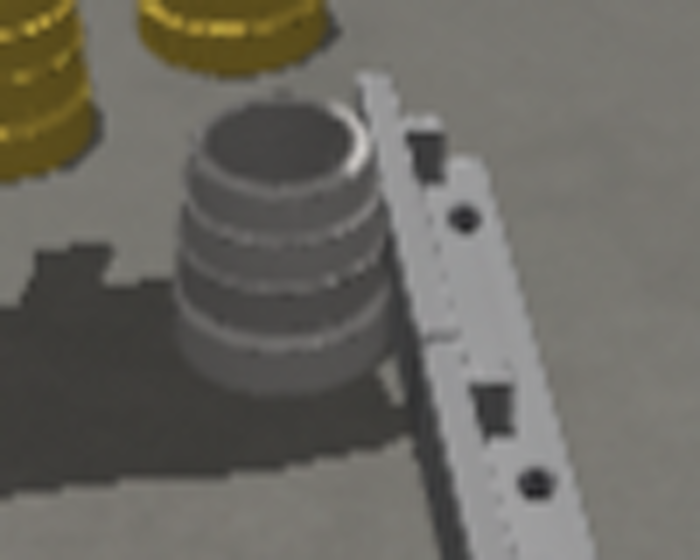

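View pics/wrist7.png

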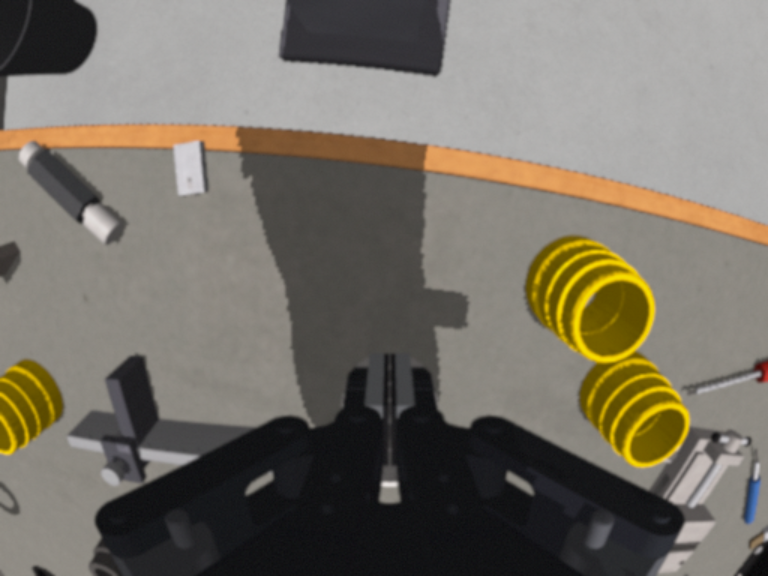

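```bash
python3 -m jog '[[0,0.7,0.9,0,1],[0,0.7,0.9,0,1],[0,0.7,0.9,0,1],[0,0.6,0.9,0,1],[0,0.4,0.9,0,1]]'; python3 -m jog '[[0,0,0,1,1],[0,0,0,1,1],[0,0,0,1,1],[0,0,0,1,1],[0,0,0,1,1]]';python3 -m jog '[[0,0,0,1,1],[0,0,0,1,1],[0,0,0,1,1],[0,0,0,1,1],[0,0,0,1,1]]';python3 -m jog '[[0,0,0,1,1],[0,0,0,1,1],[0,0,0,1,1],[0,0,0,1,1],[0,0,0,1,1]]';python3 -m jog '[[0,0,0,1,1],[0,0,0,1,1],[0,0,0,1,1],[0,0,0,1,1],[0,0,0,0.4,1]]'; python3 cam.py 8 side wrist scene
python3 - <<'E'
from h import *
s=arm.read_state(); print(F(s['ee_pos']),s['tcp_rot'],s['force'])
E
```

```text
time: 9.27
ee_pos: [0.5129, 0.1752, 0.1464]
tcp_rot: [[-0.002, -0.127, 0.992], [-0.001, 0.992, 0.127], [-1.0, -0.0, -0.003]]
force: [0.4, 0.6, 0.4]
gripper_width: 0.0002
time: 9.68
ee_pos: [0.5122, 0.174, 0.1462]
tcp_rot: [[-0.003, 0.223, 0.975], [-0.001, 0.975, -0.223], [-1.0, -0.002, -0.003]]
force: [-0.4, -0.1, 0.6]
gripper_width: -0.0001
time: 10.1
ee_pos: [0.5122, 0.1739, 0.1463]
tcp_rot: [[-0.003, 0.543, 0.839], [-0.001, 0.839, -0.543], [-1.0, -0.002, -0.002]]
force: [0.0, 0.1, 0.3]
gripper_width: 0.0004
time: 10.52
ee_pos: [0.5122, 0.1739, 0.1463]
tcp_rot: [[-0.003, 0.798, 0.603], [-0.001, 0.603, -0.798], [-1.0, -0.003, -0.001]]
force: [-0.2, -1.2, 0.2]
gripper_width: -0.0002
time: 10.93
ee_pos: [0.5122, 0.1739, 0.1463]
tcp_rot: [[-0.003, 0.943, 0.334], [-0.001, 0.334, -0.943], [-1.0, -0.003, -0.0]]
force: [0.3, -0.6, 0.9]
gripper_width: 0.0001
[-42.7 160.8] [[-2.20563720e-03  9.41279955e-01  3.37619876e-01]
 [-8.12393680e-04  3.37618900e-01 -9.41282539e-01]
 [-9.99997238e-01 -2.35040804e-03  2.00250832e-05]] [ 0.46472057 -0.01882894  0.1026233 ]
```

View pics/wrist8.png

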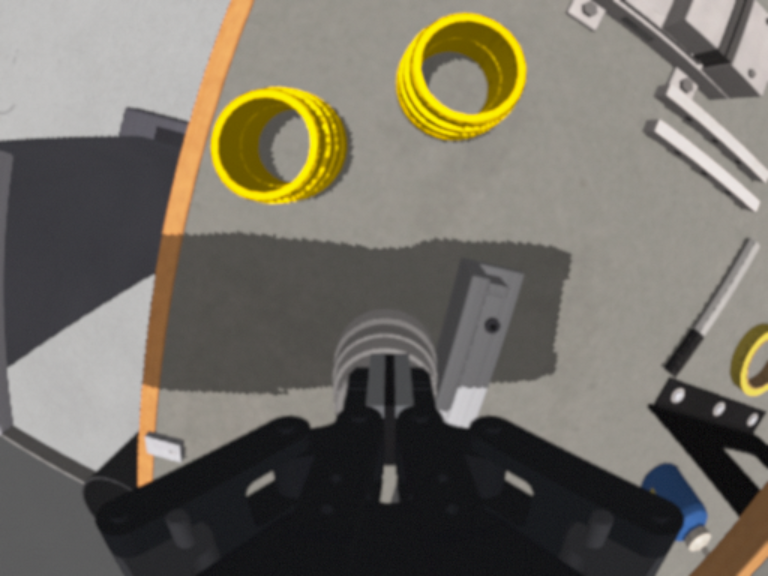

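View pics/side8.png

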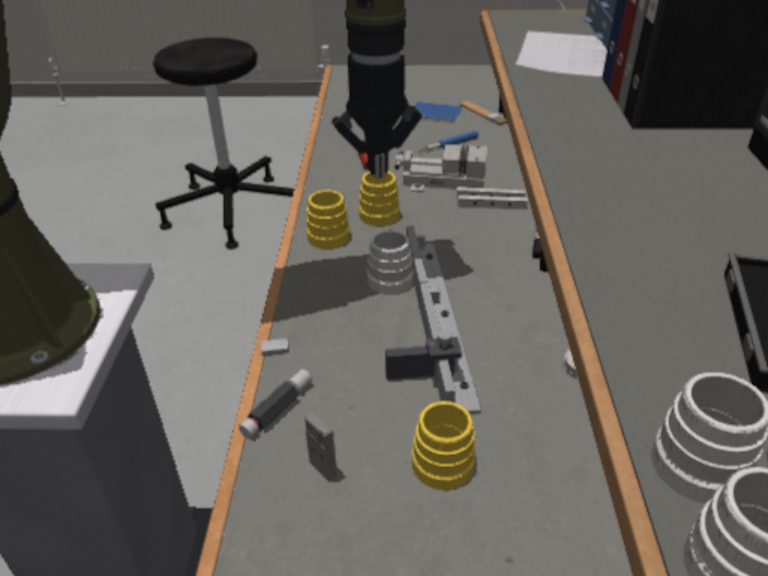

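Run:
```python
from h import *
c=np.load("pics/wrist8.npy",allow_pickle=True).item()
crop(c['image'],210,165,145,125,5,"pics/w8c.png")
```

```text
(no output)
```

View pics/w8c.png

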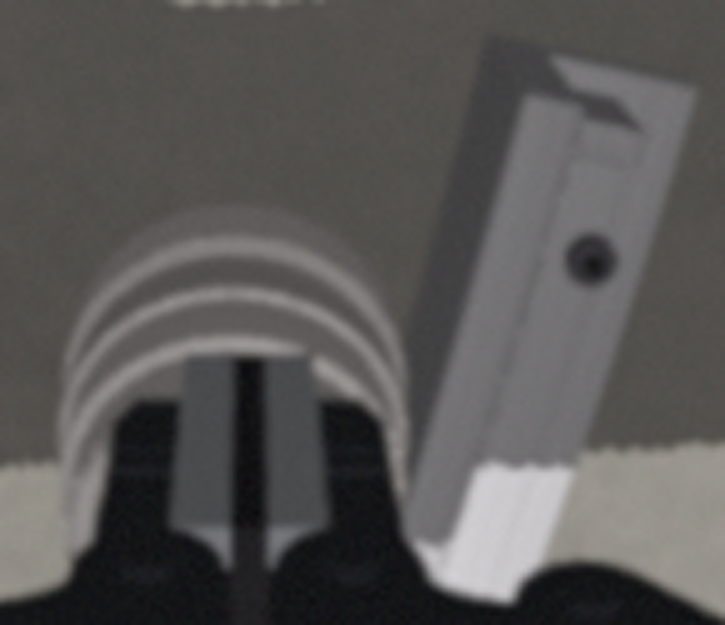

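```bash
python3 -m jog '[[1,0,0,0,1],[1,0,0,0,1],[1,0,0,0,1],[1,0,0,0,1],[1,0,0,0,1]]'; python3 -m jog '[[1,0,0,0,1],[0.45,0,0,0,1],[0,0,0,0,1],[0,0,0,0,1]]'; python3 cam.py 9 side wrist;  python3 - <<'E'
from h import *
s=arm.read_state(); print(F(s['ee_pos']),s['tcp_rot'],s['force'])
c=np.load("pics/wrist9.npy",allow_pickle=True).item()
crop(c['image'],180,165,180,125,4,"pics/w9c.png")
c=np.load("pics/side9.npy",allow_pickle=True).item()
crop(c['image'],220,110,110,130,5,"pics/s9c.png")
E
```

```text
time: 11.5
ee_pos: [0.5127, 0.1741, 0.0467]
tcp_rot: [[-0.001, 0.941, 0.338], [-0.0, 0.338, -0.941], [-1.0, -0.001, 0.0]]
force: [0.9, 0.5, 0.2]
gripper_width: 0.0
time: 11.83
ee_pos: [0.5128, 0.1741, 0.019]
tcp_rot: [[-0.001, 0.941, 0.337], [-0.0, 0.337, -0.941], [-1.0, -0.001, -0.0]]
force: [0.7, 0.4, 0.7]
gripper_width: -0.0001
[-41.  161.2] [[ 1.42575425e-03  9.41491737e-01  3.37033049e-01]
 [ 4.95849820e-04  3.37032684e-01 -9.41492817e-01]
 [-9.99998861e-01  1.50945517e-03  1.36872754e-05]] [-0.09877991  0.92527357  0.59444167]
```

View pics/w9c.png

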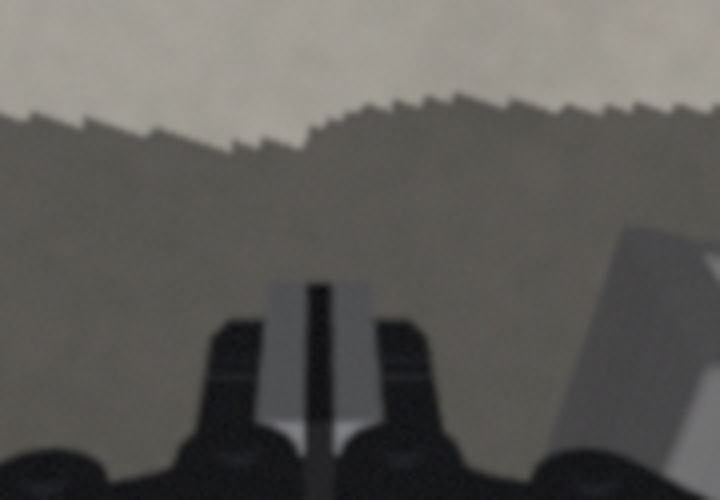

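View pics/s9c.png

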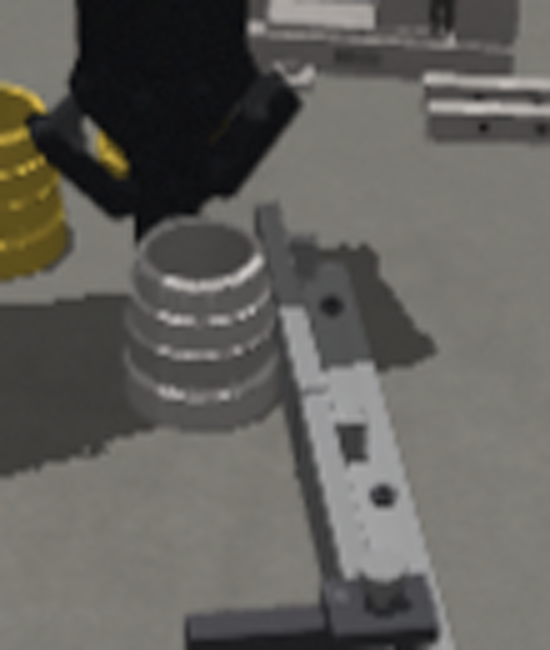

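```bash
python3 -m jog '[[0,-0.06,0.25,0,1],[0,-0.06,0.25,0,1],[0,-0.03,0.15,0,1],[0,-0.03,0.15,0,1],[0,-0.03,0.15,0,1]]'; python3 -m jog '[[0,-0.03,0.15,0,1],[0,-0.03,0.15,0,1],[0,-0.03,0.15,0,1],[0,-0.03,0.15,0,1],[0,-0.03,0.15,0,1]]'; python3 cam.py 10 side;  python3 - <<'E'
from h import *
s=arm.read_state(); print(F(s['ee_pos']),s['force'])
c=np.load("pics/side10.npy",allow_pickle=True).item()
crop(c['image'],220,110,110,130,5,"pics/s10c.png")
E
```

```text
time: 12.35
ee_pos: [0.5158, 0.155, 0.0197]
tcp_rot: [[0.0, 0.942, 0.337], [0.001, 0.337, -0.942], [-1.0, 0.001, -0.001]]
force: [-1.5, 4.4, 2.7]
gripper_width: -0.0
time: 12.77
ee_pos: [0.5173, 0.141, 0.0196]
tcp_rot: [[-0.001, 0.941, 0.338], [0.003, 0.338, -0.941], [-1.0, -0.0, -0.004]]
force: [-3.9, 5.9, 4.9]
gripper_width: 0.0001
[-42.1 126.7] [-3.39381856  3.27805244  3.79093762]
```

View pics/s10c.png

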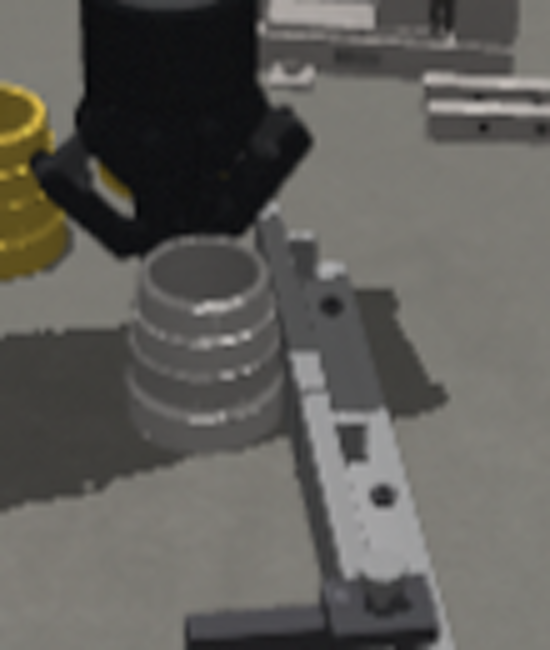

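```bash
python3 -m jog '[[0,-0.045,0.2,0,1],[0,-0.045,0.2,0,1],[0,-0.045,0.2,0,1],[0,-0.045,0.2,0,1],[0,-0.045,0.2,0,1]]';  python3 -c "
from h import *; s=arm.read_state(); print(F(s['ee_pos']),s['force'])"; python3 -m jog '[[0,-0.045,0.2,0,1],[0,-0.045,0.2,0,1],[0,-0.045,0.2,0,1],[0,-0.045,0.2,0,1],[0,-0.045,0.2,0,1]]'; python3 cam.py 11 side;  python3 - <<'E'
from h import *
s=arm.read_state(); print(F(s['ee_pos']),s['force'])
c=np.load("pics/side11.npy",allow_pickle=True).item()
crop(c['image'],220,110,110,130,5,"pics/s11c.png")
E
```

```text
time: 13.23
ee_pos: [0.5197, 0.1205, 0.0195]
tcp_rot: [[-0.001, 0.941, 0.338], [0.003, 0.338, -0.941], [-1.0, -0.0, -0.003]]
force: [-3.6, 5.2, 5.0]
gripper_width: 0.0
[-42.4 106.8] [-3.55553274  5.24559792  4.97061276]
time: 13.65
ee_pos: [0.5221, 0.1002, 0.0195]
tcp_rot: [[-0.002, 0.941, 0.337], [0.003, 0.337, -0.941], [-1.0, -0.0, -0.003]]
force: [-5.0, 5.8, 5.3]
gripper_width: 0.0002
[-42.6  85.4] [-2.54872396  3.00049476  2.32793435]
```

View pics/s11c.png

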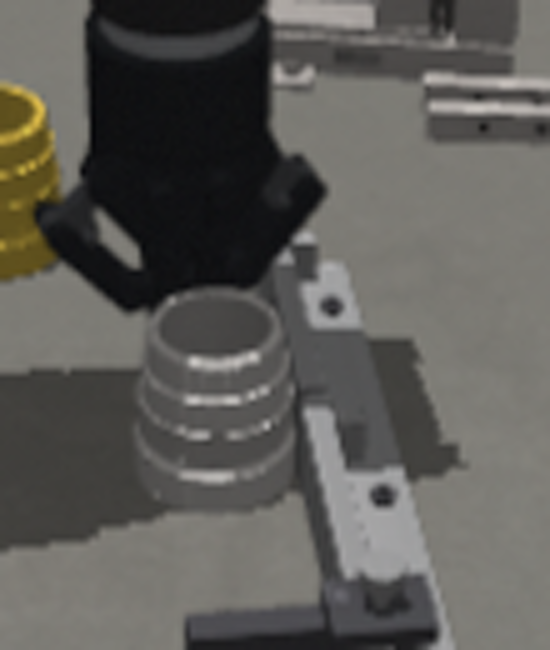

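```bash
J="python3 -m jog"; python3 -m jog '[[0,-0.045,0.2,0,1],[0,-0.045,0.2,0,1],[0,-0.045,0.2,0,1],[0,-0.045,0.2,0,1],[0,-0.045,0.2,0,1]]' | grep -E "ee|force";  python3 -m jog '[[0,-0.045,0.2,0,1],[0,-0.045,0.2,0,1],[0,-0.045,0.2,0,1],[0,-0.045,0.2,0,1],[0,-0.045,0.2,0,1]]'| grep -E "ee|force"; python3 cam.py 12 side;  python3 - <<'E'
from h import *
s=arm.read_state(); print(F(s['ee_pos']),s['force'])
c=np.load("pics/side12.npy",allow_pickle=True).item()
crop(c['image'],220,130,110,130,5,"pics/s12c.png")
E
```

```text
ee_pos: [0.5244, 0.0798, 0.0193]
force: [-4.2, 6.3, 5.2]
ee_pos: [0.5267, 0.0594, 0.0193]
force: [-4.4, 6.2, 4.6]
[-43.3  44.3] [-3.27778714  3.60085719  2.65440171]
```

View pics/s12c.png

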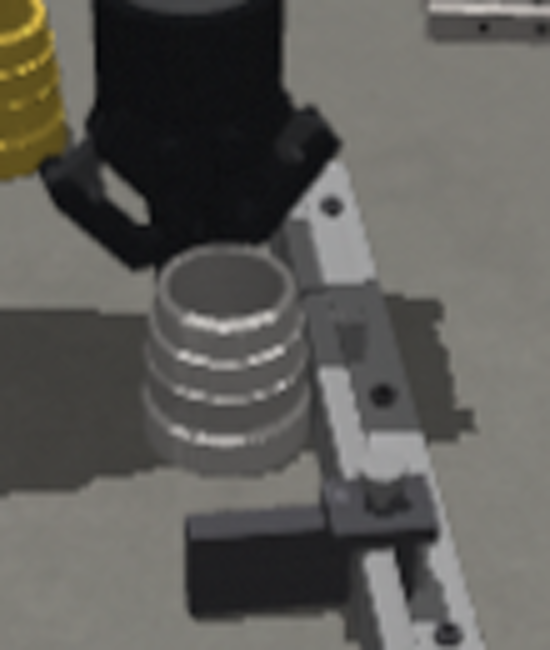

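```bash
python3 -m jog '[[0,-0.042,0.2,0,1],[0,-0.042,0.2,0,1],[0,-0.042,0.2,0,1],[0,-0.042,0.2,0,1],[0,-0.042,0.2,0,1]]' | grep -E "ee|force";  python3 -m jog '[[0,-0.042,0.2,0,1],[0,-0.042,0.2,0,1],[0,-0.032,0.15,0,1],[0,-0.021,0.1,0,1],[0,-0.021,0.1,0,1]]'| grep -E "ee|force"; python3 cam.py 13 side;  python3 - <<'E'
from h import *
s=arm.read_state(); print(F(s['ee_pos']),s['force'])
c=np.load("pics/side13.npy",allow_pickle=True).item()
crop(c['image'],220,130,110,130,5,"pics/s13c.png")
E
```

```text
ee_pos: [0.5293, 0.0391, 0.0191]
force: [-4.8, 6.3, 5.4]
ee_pos: [0.5312, 0.0239, 0.019]
force: [-5.6, 6.0, 4.4]
[-43.4   9.1] [-3.20304514  3.96522227  4.38516795]
```

View pics/s13c.png

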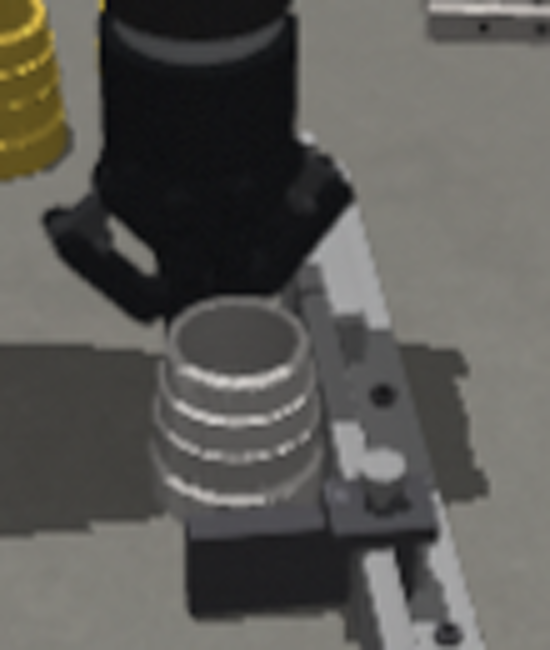

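```bash
python3 -m jog '[[0,-0.021,0.1,0,1],[0,-0.021,0.1,0,1],[0,-0.021,0.1,0,1],[0,-0.021,0.1,0,1],[0,-0.021,0.1,0,1]]' | grep -E "ee|force";  python3 -m jog '[[0,-0.021,0.1,0,1],[0,-0.021,0.1,0,1],[0,-0.021,0.1,0,1],[0,-0.021,0.1,0,1]]'| grep -E "ee|force"; python3 cam.py 14 side;  python3 - <<'E'
from h import *
s=arm.read_state(); print(F(s['ee_pos']),s['force'])
c=np.load("pics/side14.npy",allow_pickle=True).item()
crop(c['image'],220,150,110,110,5,"pics/s14c.png")
E
```

```text
ee_pos: [0.5325, 0.0138, 0.019]
force: [-5.4, 5.8, 4.1]
ee_pos: [0.5336, 0.0058, 0.019]
force: [-5.2, 5.7, 4.1]
[-43.3  -9.2] [-4.7250757   3.68207439  3.83805238]
```

View pics/s14c.png

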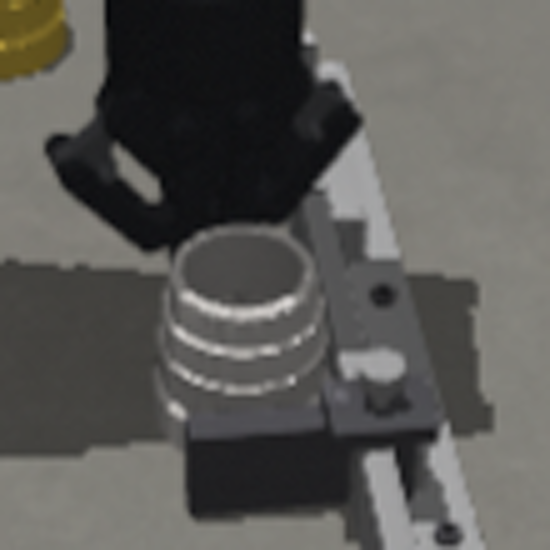

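```bash
python3 -m jog '[[0,-0.01,0.05,0,1],[0,-0.01,0.05,0,1],[0,-0.01,0.05,0,1],[0,-0.01,0.05,0,1],[0,-0.01,0.05,0,1]]' | grep -E "ee|force";  python3 -m jog '[[0,-0.01,0.05,0,1],[0,-0.01,0.05,0,1]]'| grep -E "ee|force"; python3 -m jog '[[0,-0.01,0.05,0,1],[0,-0.01,0.05,0,1]]'| grep -E "ee|force"
```

```text
ee_pos: [0.5343, 0.0007, 0.0189]
force: [-5.1, 5.8, 5.3]
ee_pos: [0.5346, -0.0013, 0.0189]
force: [-4.9, 5.1, 3.7]
ee_pos: [0.5348, -0.0033, 0.0189]
force: [-4.5, 5.9, 4.7]
```

```bash
python3 -m jog '[[0,-0.01,0.05,0,1],[0,-0.01,0.05,0,1]]' | grep -E "ee|force";  python3 -m jog '[[0,-0.01,0.05,0,1],[0,-0.01,0.05,0,1]]'| grep -E "ee|force"; python3 cam.py 15 scene side wrist
python3 - <<'E'
from h import *
c=np.load("pics/side15.npy",allow_pickle=True).item()
crop(c['image'],220,150,110,110,5,"pics/s15c.png")
c=np.load("pics/scene15.npy",allow_pickle=True).item()
crop(c['image'],190,120,120,100,5,"pics/sc15c.png")
E
```

```text
ee_pos: [0.5352, -0.0053, 0.0189]
force: [-5.1, 5.5, 4.8]
ee_pos: [0.5354, -0.0071, 0.0189]
force: [-5.6, 8.3, 5.6]
```

View pics/sc15c.png

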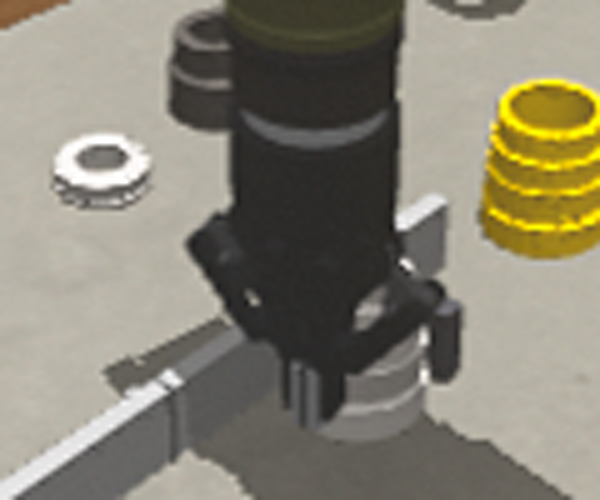

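View pics/s15c.png

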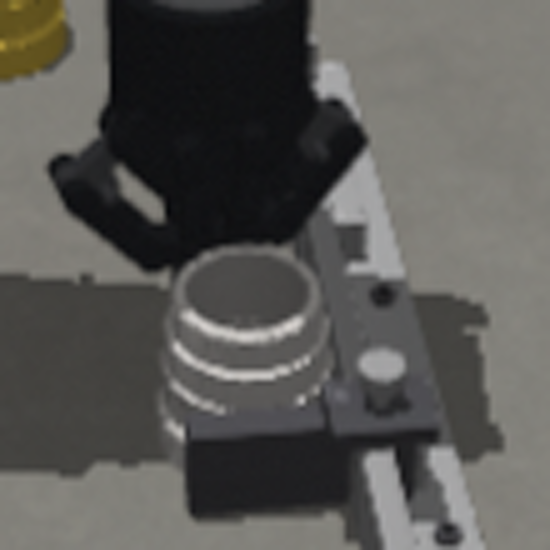

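```bash
python3 -m jog '[[0,0,0,0,1]]' | grep -E "ee|force"; python3 -m jog '[[0,-0.01,0.05,0,1],[0,0,0,0,1]]' | grep -E "ee|force"
```

```text
ee_pos: [0.5354, -0.007, 0.0189]
force: [-4.9, 7.0, 5.2]
ee_pos: [0.5354, -0.0072, 0.019]
force: [-6.8, 9.3, 6.0]
```

```bash
python3 -m jog '[[0,0,0,0,1],[0,0,0,0,1],[0,0,0,0,1]]' | grep -E "ee|force"; python3 -m jog '[[0,-0.01,0.03,0,1],[0,0,0,0,1],[0,0,0,0,1],[0,0,0,0,1]]' | grep -E "ee|force"
```

```text
ee_pos: [0.5354, -0.0072, 0.019]
force: [-6.2, 9.6, 6.0]
ee_pos: [0.5354, -0.0072, 0.019]
force: [-6.1, 11.4, 6.7]
```

```bash
python3 -m jog '[[0,0,-0.1,0,1],[0,0,-0.1,0,1],[0,0,-0.3,0,1],[0,0,-0.8,0,1],[0,0,-1,0,1]]' | grep -E "ee|force"; python3 -m jog '[[-1,0,-0.5,0,1],[-1,0,0,0,1],[-1,0,0,0,1],[-1,0,0,0,1],[-1,0,0,0,1]]' | grep -E "ee|force";  python3 -m jog '[[-1,0,0,0,1],[-1,0,-1,0,1],[0,0,-1,0,1],[0,0,-1,0,1],[0,0,-1,0,1]]' | grep -E "ee|force"; python3 cam.py 16 scene side wrist
python3 - <<'E'
from h import *
c=np.load("pics/side16.npy",allow_pickle=True).item()
crop(c['image'],220,150,110,110,5,"pics/s16c.png")
c=np.load("pics/scene16.npy",allow_pickle=True).item()
crop(c['image'],190,120,120,100,5,"pics/sc16c.png")
E
```

```text
ee_pos: [0.5227, 0.0327, 0.0194]
force: [0.7, -0.0, -0.4]
ee_pos: [0.5188, 0.0426, 0.1203]
force: [0.5, -0.2, 0.9]
ee_pos: [0.4921, 0.1186, 0.16]
force: [0.8, 0.3, -0.2]
```

View pics/sc16c.png

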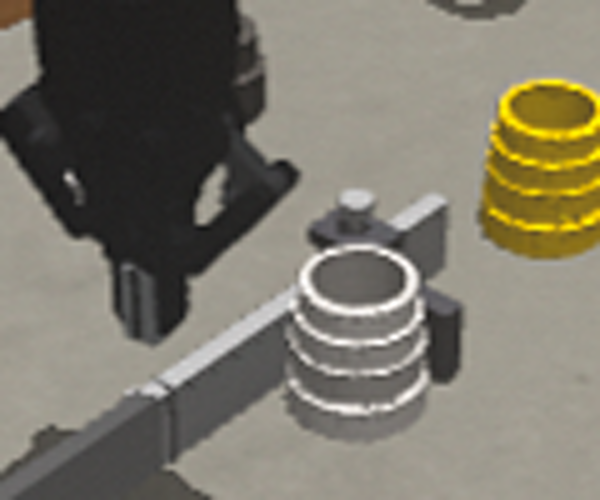

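View pics/s16c.png

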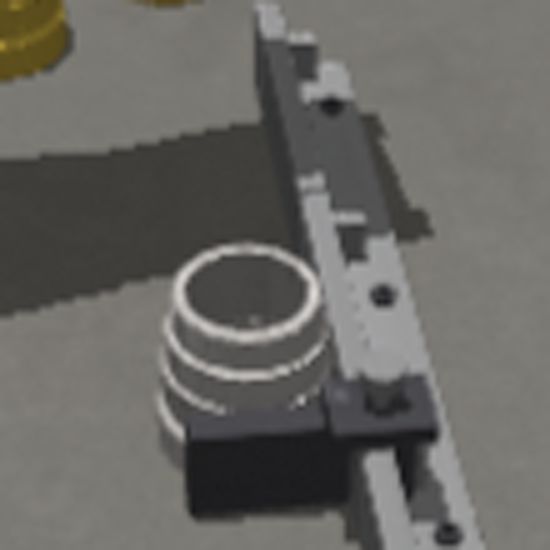

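View pics/wrist16.png

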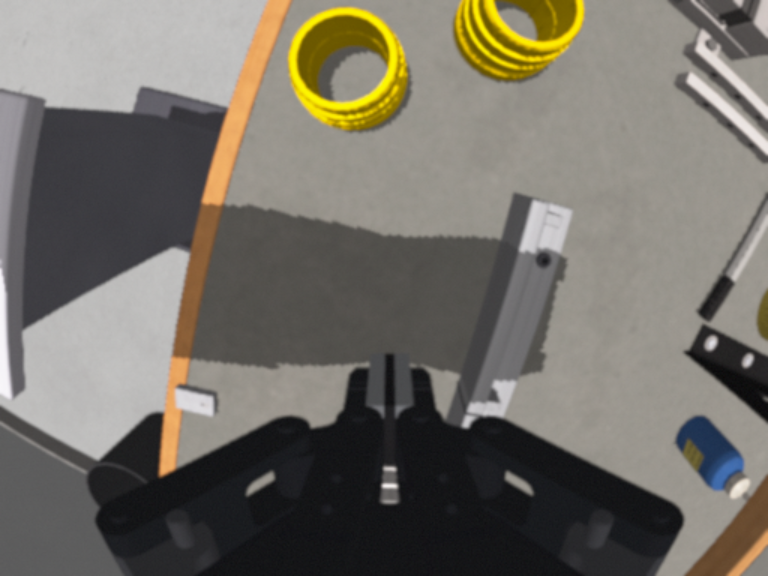

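Run:
```python
from h import *
s=np.load("pics/scene16.npy",allow_pickle=True).item();d=np.load("pics/side16.npy",allow_pickle=True).item()
S=((360+.5)/5-.5+190,(281+.5)/5-.5+120);D=((248+.5)/5-.5+220,(293+.5)/5-.5+150)
p,g=tri(s,S,d,D);print("rim",p,g,F(p),F(onplane(s,*S,.074)),F(onplane(d,*D,.074)))
d0=np.load("pics/d.npy",allow_pickle=True).item()
# shift of the stop arm's near face between start and end, phase correlation on its lower part
g0,g1=[cv2.cvtColor(i['image'],cv2.COLOR_RGB2GRAY)[236:260,250:288].astype(np.float32) for i in(d0,d)]
print(cv2.phaseCorrelate(g0,g1,cv2.createHanningWindow((38,24),cv2.CV_32F)))
print(np.abs(g0-g1).max(), arm.read_state()['time'])
```

```text
rim [ 0.55014015 -0.04955204  0.07030901] 0.002351069294092837 [-34.1 -65.7] [-38.8 -61.6] [-33.6 -69.1]
((0.05632131279092434, 0.13324825408894014), 0.9191598604122798)
61.0 19.7333
```

```bash
python3 -c "
from bench import arm
print(arm.job_done(), arm.read_state()['time'])"
```

```text
the job is handed in; nothing more can be done
the job is handed in; nothing more can be done
```

The bushing is at its measuring position, touching both fence and stop as far as I can measure, and the job is handed in at about 20 s of the 72 s allowed.

**What I did:** With the half-open fingers I pushed the bushing squarely onto the fence at about y = +99 mm, before the scribed line. Contact showed as the force rising to about 7 N with no further travel. Then I shut the fingers, tilted them about 12° towards the fence and slid the bushing along it to the stop. Sliding took about 6 N along the fence, with about 5 N of side force. I held it against the stop for about 0.6 s, reaching about 12 N along the fence. Allowing for sliding friction, at least about 6 N of that reached the stop, and never more than 12 N. Then I drew back and lifted clear.

**Last checks:**
- **Bushing:** Triangulating its rim puts the axis at about x = −34 mm, y = −66 mm in the fence's frame. That fits contact with the fence (−35 mm expected) and the stop (face measured at about −100 mm, so about −65 mm expected). It looks upright in both views.
- **Stop:** It shifted about 0.13 pixel in the side view, which is about 0.2 mm and within image noise.
- **Bystanders:** I kept clear of them, but did not measure their positions again at the end.

**Disagreement between views:** On a single-camera basis, scene gave x = −39, y = −62 mm and side gave x = −34, y = −69 mm. The same offset appeared in the measurements before any move, so I relied on the two-view result and the contact forces.

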